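# Check an upright stud with a machinist's square

### The job

Lift the machinist's square off the free-turning turntable and press it into the inside corner of the weldment, in the middle of the stud's face, so that the whole underside of its stock bears on the base plate and the outer edge of its blade bears flush along the stud. Finish while still gripping the square and pressing it, down as well as sideways, with light hand pressure of about 10 N against both faces; do not let go. Leave the felt bob standing on the turntable and do not disturb the arbor, the flange or the nut.

Things in the scene. Friction and masses are not known exactly. Their poses are not given: they have to be found in the camera images.
- square: Loose steel machinist's square, 0.25 kg, standing on its stock. Origin: heel (outer corner, mid-thickness); x along the stock away from the heel, z up the blade, y across. Stock: dark bar 90 mm long (x 0 to 90), 24 thick (y), 22 tall (z 0 to 22). Blade: bright graduated flat, x 0 to 32, 8 mm thick (y), top at z 110. Blade's outer edge and stock's end are flush at x 0. Grip the blade across its 8 mm.
- square_grip (a point): Point in the blade good to grip, at (18, 0, 78) mm in the square's frame; same axes as the square. The fingers close along y.
- square_tip (a point): Top of the blade's outer edge, at (0, 0, 110) mm in the square's frame.
- turntable: Round aluminium turntable, 250 mm across, on a fixed dark foot; its disc turns freely about the vertical axis when touched and stands still at the start. Origin: on the table, under the middle of the disc. The disc's top is 45 mm above the origin.
- weldment: The fixed steel weldment (dark 4 mm shim, base plate and stud). Origin: on the table under the plate's middle. +x runs along the plate from the stud to the free end, z up.
- plate: Steel base plate of the weldment, 170 mm (x) by 90 mm (y), 12 mm thick. Origin: middle of its underside, 4 mm above the table; its top is 16 mm above the table. The steel is dry: dragging the square over it while pressing down takes nearly as much force as the pressure.
- stud: Fixed upright steel stud near one end of the plate, 28 x 40 mm, 72 tall. Origin: foot of the middle of its working face, at the height of the plate's top. x points straight out of this face along the long free part of the plate, z up; the stud fills x -28 to 0, y -20 to 20. Weld beads only on the other three sides. Seated, the square's frame coincides with this one.
- felt_bob: Bystander: conical felt bob, 48 mm across, 46 mm tall, loose, standing on the turntable; origin in the middle of its underside, z up.
- arbor: Bystander: wheel arbor, 40 mm across, 72 mm tall, standing loose on the table; origin in the middle of its underside.
- flange_1: Bystander: round flange, 47 mm across, 9 mm tall, loose on the table; origin in the middle of its underside.
- nut_1: Bystander: hex nut, 23 x 20 x 10 mm, loose on the table; origin in the middle of its underside.
Not all that is in view belongs to the job. There is more than one size of the square; the one meant has the size given above.

How it is judged (in metres and radians):
On the way, in this order (a step that is already met when the one before it is completed fails the run):
1. the gripped square is lifted clear of the turntable, more than 25 mm above its disc (z of square in the frame of turntable above 0.07 m and contact force between the fingers and square above 1 N and contact force between square and turntable below 0.1 N), for 0.2 s.
2. the square is pressed into the corner against both stud and plate (contact force between square and stud above 1.5 N and contact force between square and plate above 4 N and contact force between the fingers and square above 3 N and x of square in the frame of stud between -0.003 and 0.003 m and x of square_tip in the frame of stud between -0.005 and 0.005 m and y of square in the frame of stud between -0.012 and 0.012 m and z of square in the frame of stud between -0.003 and 0.003 m and angle between the x axis of square and the x axis of stud, either way round below 0.05 rad and angle between square's own z axis and vertical below 0.04 rad), for 0.3 s.
At the end, for the whole second after the job is handed in: Gripped (3 N) and at rest; over 1.5 N on the stud, over 4 N on the plate; heel within 3 mm of face and plate, 12 mm of the face's middle; blade top within 5 mm of the face plane; upright to 0.04 rad, square to the face to 0.05 rad; bob on the turntable; arbor, flange, nut within 30 mm of start (all of step 2 and linear speed of square below 0.01 m/s and z of felt_bob in the frame of turntable above 0.035 m and angle between felt_bob's own z axis and vertical below 0.3 rad and distance of each of arbor, flange_1, nut_1 from where it was at the start of the episode below 0.03 m); the arm keeps its last pose, push and grip.
It fails at once if the felt bob falls over or off the turntable (not (z of felt_bob in the frame of turntable above 0.035 m and angle between felt_bob's own z axis and vertical below 0.3 rad)).
It fails at once if arbor, flange or nut is moved by more than 30 mm (distance of any of arbor, flange_1, nut_1 from where it was at the start of the episode above 0.03 m).
It fails at once if the square is rammed against stud or plate with more than 60 N, far over light hand pressure (contact force between square and stud above 60 N or contact force between square and plate above 60 N).
It also fails if it takes over 42 s, if anything falls off the work surface, if the arm or the gripper's body presses on something with over 40 N, if the wrist force passes 120 N, or if a joint passes its speed limit or range.

### The arm

A 6-joint arm with a two-finger parallel gripper is mounted at the origin on a cart in front of the work surface, level with it; the furniture and walls round the work are solid. World frame = base frame: x ahead of the robot, y to its left, z up, the work surface at z = 0. Lengths are in m, angles in degrees, forces in N, time in s.
With the tool pointing down it reaches from about 0.225 to 0.725 m from the base axis. Payload 3.1 kg.
Tool frame: the origin (TCP) lies midway between the tips of the shut fingers; the grasp point (between the pads) lies 19 mm behind it; z points along the fingers, x is the direction in which the jaws open and shut, and the axes are right-handed (so a half turn about z gives the same grasp; the last joint's range is limited). The gripper opens to 85 mm and grips with 20 to 120 N. Pads are 22 mm wide; open, the fingers measure 114 mm over their backs; the gripper's body (76 mm by 85 mm) begins 54 mm behind the grasp point. The pads swing forward as they close: fully open they stand 13 mm farther back than shut.
Start: joints at [60.401, 2.75, 5.684, 92.934, 0, 82.678], TCP at [0.199, 0.486, 0.231] pointing down, gripper open.
Joint ranges: [-166.93, 166.93], [-56.73, 111.36], [-69.38, 81.34], [-121.58, 131.49], [-85.45, 84.26], [-180, 180]. Speed limits (degrees/s): [159.86, 159.86, 180, 180, 180, 180].

### API

Orientations are given as [roll, pitch, yaw] about the fixed x, y, z axes, in that order (R = Rz(yaw) Ry(pitch) Rx(roll)).
In Python, from rig import manip, cams, close_job gives the robot as it stands.
- The arm moves only by the tool drive_tool, never from a script. Its argument "deltas" is a list of rows, each a list of 5 numbers: the finger opening in cm, from 0 to 8.54, then the shift along the tool's x, y, z in cm, then the turn about the tool's z in degrees. In form: [[gripper, dx, dy, dz, spin], ...]. A call has exactly 8 rows; each row shifts and turns the commanded pose from where the row before left it, along the tool's axes as they then stand; what a row does not reach is not made up. A row lasts 1/8 s, in which the tool goes at most 62.5 mm and 10.7 degrees, less where a joint would pass 70% of its speed; a pose out of reach is approached as far as the arm can. A call with a gripper value outside its range is refused whole. The fingers move at their own pace and stop on an object; the grip force is fixed at half the most. Time passes only in rows, so rows that do not move let the fingers close, or fill a call up. It gives the time, the measured TCP pose, the force and the opening at its end, in the units of the state.
- manip.get_obs(): the state, without advancing time (a new reading comes with each control period).
- cams.snapshot(name): name is "side" or "top"; returns a dict with "image" (420x560x3 uint8, blue, green, red), "fx", "fy", "cx", "cy" (pixels), "camera_from_world" (4x4, takes a point from world to camera coordinates). Camera axes: x right, y up, looking along -z (the intrinsics and any distortion apply to the point x, -y, -z); pixel columns grow to the right and rows downward; lengths in m; the calibration is good to about 2 mm. A picture is of the moment at which its call begins. There is no depth.
- close_job(): hands the job in, once; it reports no verdict.
Trained networks look in a picture, given as the dict that the camera call returned (one of the last four; its "shot" number tells which), for a name from the list of things; names that differ only in an ending like _2 or _b are one class to them, and where a whole thing is asked for, a point or a joint stands for the part that bears it (a point fixed in the world has none). Each returns a list of dicts, best first, with "conf" (0 to 1); they miss things now and then, are a little off and sometimes report something else, mostly with a low value. They report only what shows in the picture. A call takes as long as a camera call. They do not tell look-alikes from the thing itself.
- cams.spot_in(target, picture): "location" ([x, y, z] in m, in the coordinates of the camera as it stood for that picture, good to about 4 mm: the middle of the surface that is visible of it).
The state is a dict: "clock": time; "q": joint angles; "joint_vel": joint speeds; "joint_efforts": joint torques, N m; "ee_pos": TCP position; "eef_rot": TCP orientation; "ft_force": force on the tool from outside, world axes, zero at the start; "ft_torque": the same for the moment, N m; "finger_gap": finger opening in m.
Only numpy, scipy, OpenCV 4.12 (cv2) and the standard library are available. Lean on these libraries where they do the work, as an engineer would, in place of code of your own. Each camera call takes 0.05 s, during which the arm holds its last target. There are 200 camera calls.

## Working session

There is one attempt and no reset: what is moved stays moved. The work goes in short steps, Python scripts to look and compute and a tool call to move; the robot and the scene stay as the last step left them, time stands still between calls to the robot, and variables do not carry over. Pictures are saved under pics/ and viewed, about 8 in all and at most 12, crops included, and the job is handed in when it is done.

Besides the shell and the picture viewer there is one more tool, called after "Request:" as name(argument=value, ...) on one line, values as JSON. drive_tool: Moves the arm, as the interface text tells. Its arguments: {"type":"object","properties":{"deltas":{"type":"array","items":{"type":"array","items":{"type":"number"}}}},"required":["deltas"]}

```bash
mkdir -p pics; ls; cat > h.py <<'E'
import numpy as np, cv2
from rig import manip, cams
def toworld(s,p):
    T=np.linalg.inv(np.array(s["camera_from_world"])); return (T@np.r_[p,1])[:3]
def ray(s,u,v,z):
    T=np.linalg.inv(np.array(s["camera_from_world"])); d=T[:3,:3]@np.array([(u-s["cx"])/s["fx"],-(v-s["cy"])/s["fy"],-1]); o=T[:3,3]
    return o+d*(z-o[2])/d[2]
def proj(s,P):
    c=(np.array(s["camera_from_world"])@np.r_[P,1])[:3]
    return s["cx"]+s["fx"]*c[0]/-c[2], s["cy"]-s["fy"]*c[1]/-c[2]
E
python3 - <<'E'
from h import *
for n in ("top","side"):
    s=cams.snapshot(n); cv2.imwrite(f"pics/{n}0.png",s["image"])
    print(n,{k:s[k] for k in s if k not in("image","camera_from_world")}, np.linalg.inv(s["camera_from_world"]).round(3).tolist())
    for t in ("square","turntable","plate","stud","felt_bob","arbor","flange_1","nut_1"):
        for d in cams.spot_in(t,s): print(t,round(d["conf"],2),toworld(s,d["location"]).round(3),np.round(proj(s,toworld(s,d["location"]))))
print(manip.get_obs())
E
```

```text
pics
top {'fx': 408.1468562800653, 'fy': 408.1468562800653, 'cx': 281.9020336719315, 'cy': 207.80837632503417, 'shot': 1} [[0.003, 0.978, -0.21, 0.353], [-1.0, 0.002, -0.008, 0.024], [-0.007, 0.21, 0.978, 0.942], [0.0, 0.0, 0.0, 1.0]]
square 0.96 [0.518 0.224 0.065] [193. 218.]
square 0.59 [ 0.549 -0.008  0.023] [299. 209.]
square 0.46 [0.426 0.239 0.082] [183. 260.]
turntable 0.71 [0.517 0.277 0.046] [172. 220.]
turntable 0.15 [0.514 0.226 0.064] [192. 220.]
plate 0.59 [ 0.489 -0.163  0.016] [367. 235.]
plate 0.48 [0.514 0.227 0.065] [192. 220.]
plate 0.46 [0.515 0.28  0.042] [171. 221.]
stud 0.85 [ 0.559 -0.15   0.084] [365. 198.]
felt_bob 0.88 [0.428 0.237 0.083] [183. 259.]
arbor 0.72 [0.397 0.006 0.013] [293. 275.]
flange_1 0.76 [0.651 0.037 0.007] [279. 168.]
side {'fx': 406.5800984537929, 'fy': 406.5800984537929, 'cx': 280.7178841957589, 'cy': 209.16231034288373, 'shot': 2} [[0.861, 0.284, -0.422, 0.127], [-0.509, 0.494, -0.705, -0.601], [0.008, 0.822, 0.57, 0.638], [0.0, 0.0, 0.0, 1.0]]
square 0.62 [0.515 0.222 0.068] [247. 190.]
square 0.6 [ 0.537 -0.019  0.013] [303. 256.]

[... 414 characters left out ...]
1 0.59 [ 0.367 -0.123  0.006] [259. 318.]
{'clock': 0.9, 'q': array([ 6.04026880e+01,  2.75051840e+00,  5.68471837e+00,  9.29332379e+01,
       -1.24497926e-04,  8.26782777e+01]), 'joint_vel': array([-0.06370946,  0.05922579, -0.0169784 , -0.07269642,  0.07171343,
       -0.06993954]), 'joint_efforts': array([ 9.90730150e-04, -3.38636434e+01,  3.20159125e+01,  7.11692010e-04,
       -1.33066410e-04,  1.00118604e-05]), 'ee_pos': array([0.19901555, 0.48581983, 0.2313172 ]), 'eef_rot': array([ 1.79999754e+02, -9.38371812e-04,  6.77244103e+01]), 'ft_force': array([0.51356114, 0.96209023, 0.1049129 ]), 'ft_torque': array([-0.00914838,  0.01067966,  0.00501355]), 'finger_gap': 0.08506234271219419}
```

View pics/top0.png

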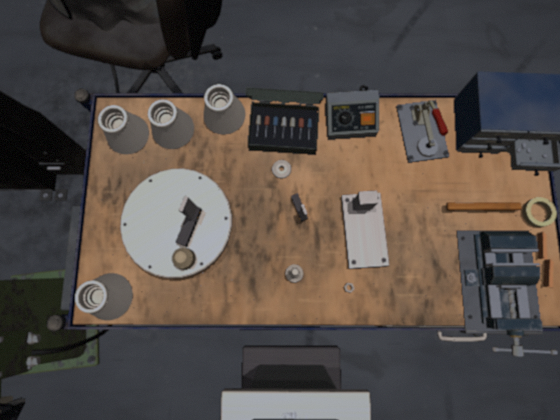

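View pics/side0.png

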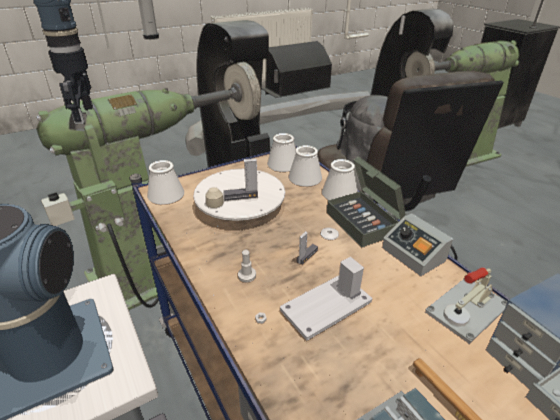

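```bash
python3 - <<'E'
import cv2,numpy as np
t=cv2.imread("pics/top0.png"); s=cv2.imread("pics/side0.png")
def c(i,u,v,w,h,k):
    o=cv2.resize(i[v:v+h,u:u+w],None,fx=k,fy=k,interpolation=cv2.INTER_CUBIC); 
    o=cv2.convertScaleAbs(o,alpha=1.0)
    for x in range(0,w,10): cv2.line(o,(x*k,0),(x*k,6),(0,0,255),1); cv2.putText(o,str(u+x),(x*k,16),0,.35,(0,0,255))
    for y in range(0,h,10): cv2.line(o,(0,y*k),(6,y*k),(0,0,255),1); cv2.putText(o,str(v+y),(8,y*k+4),0,.35,(0,0,255))
    return o
a=np.hstack([c(t,165,190,50,50,8),c(t,335,185,50,50,8)]); b=np.hstack([c(s,200,155,66,33,6),c(s,280,255,66,33,6)])
b=np.hstack([c(s,200,155,66,33,6),c(s,300,255,66,33,6)])
b=np.pad(b,((0,0),(0,800-b.shape[1]),(0,0)))
cv2.imwrite("pics/m1.png",np.vstack([a,b]))
E
```

```text
(no output)
```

View pics/m1.png

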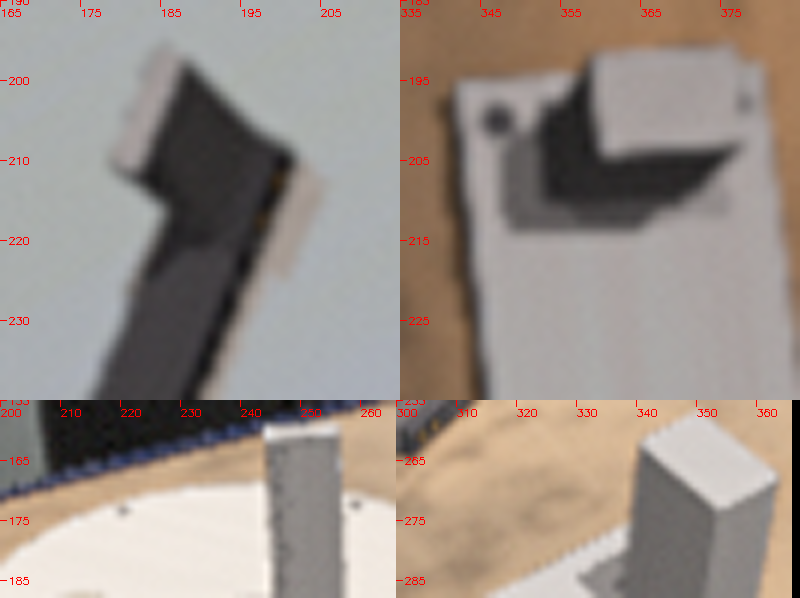

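```bash
python3 - <<'E'
from h import *
s=cams.snapshot("top"); 
f=lambda u,v,z: ray(s,u,v,z)[:2].round(4)
a,b=f(187,196.5,.155),f(180.5,211,.155); d=b-a
print("blade",a,b,np.hypot(*d),np.degrees(np.arctan2(d[1],d[0])))
# stock top edges
for p in [(199,209.5),(192,240)]: print("stock edge",f(*p,.067))
for p in [(342,195),(380,192.5),(388,265),(349,268)]: print("plate",f(*p,.016))
for p in [(359.5,192.5),(376,191),(377,203.5),(361,205)]: print("studtop",f(*p,.088))
i=s["image"]
# side check
ss=cams.snapshot("side")
for P in [(*a,.155),(*b,.155)]: print("side proj",np.round(proj(ss,np.array(P)),1))
for uv in [(341,262.5),(351,258),(362.5,268),(353.5,274)]: print("studtop side",ray(ss,*uv,.088)[:2].round(4))
g=cv2.cvtColor(i[185:285,335:395],cv2.COLOR_BGR2GRAY)
cv2.imwrite("pics/p.png",cv2.resize(i[185:275,335:395],None,fx=6,fy=6,interpolation=cv2.INTER_CUBIC))
print(manip.get_obs()["clock"])
E
```

```text
blade [0.5448 0.2185] [0.5153 0.2298] 0.031590188350182374 159.04061953457708
stock edge [0.5369 0.2124]
stock edge [0.4696 0.2244]
plate [ 0.5828 -0.1093]
plate [ 0.589  -0.1981]
plate [ 0.4209 -0.2081]
plate [ 0.4139 -0.1203]
studtop [ 0.5705 -0.1368]
studtop [ 0.5739 -0.1724]
studtop [ 0.5463 -0.1733]
studtop [ 0.543 -0.139]
side proj [256.6 158.9]
side proj [244.1 159.8]
studtop side [ 0.5431 -0.1423]
studtop side [ 0.5689 -0.1418]
studtop side [ 0.57   -0.1764]
studtop side [ 0.5439 -0.1807]
1.0
```

View pics/p.png

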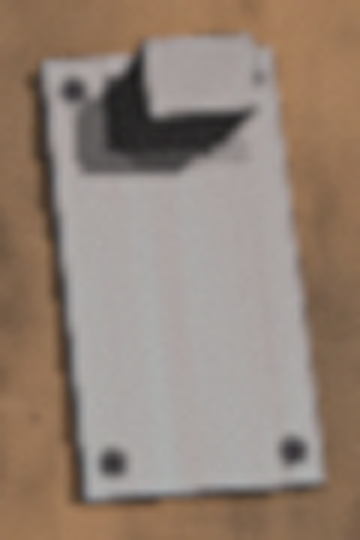

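Request:
drive_tool(deltas=[[8.5,-1.0,3.6,0,0],[8.5,-1.5,5.3,0,0],[8.5,-1.5,5.3,0,0],[8.5,-1.5,5.3,0,0],[8.5,-1.6,5.5,0,0],[8.5,-1.6,5.5,0,0],[8.5,-1.6,5.5,0,0],[8.5,-1.36,4.3,0,-1.3]])

```text
clock: 2.0
ee_pos: [0.5294, 0.2234, 0.2311]
eef_rot: [180.0, -0.0, 69.0]
ft_force: [-0.7, 0.4, 0.0]
finger_gap: 0.085
```

Request:
drive_tool(deltas=[[8.5,0.1,-0.2,2.0,0],[8.5,0,0,3.0,0],[8.5,0,0,3.0,0],[8.5,0,0,2.5,0],[8.5,0,0,1.2,0],[8.5,0,0,1.0,0],[8.5,0,0,0,0],[8.5,0,0,0,0]])

```text
clock: 3.0
ee_pos: [0.527, 0.227, 0.1055]
eef_rot: [179.9, -0.1, 69.0]
ft_force: [0.4, -1.0, -0.4]
finger_gap: 0.085
```

```bash
python3 - <<'E'
from h import *
o=[]
for n,u,v in (("top",140,170),("side",190,110)):
    s=cams.snapshot(n); o.append(cv2.resize(s["image"][v:v+120,u:u+80],None,fx=5,fy=5,interpolation=cv2.INTER_CUBIC))
    p=manip.get_obs()["ee_pos"]; print(n,proj(s,p),proj(s,p+[0,0,.051]))
cv2.imwrite("pics/g1.png",np.hstack(o)); print(p)
E
```

```text
top (np.float64(188.01194846433955), np.float64(210.29876254081725)) (np.float64(182.02032290209593), np.float64(205.02111815651318))
side (np.float64(249.4986247597181), np.float64(176.16616972490934)) (np.float64(248.7784399432642), np.float64(158.64818009131187))
[0.52702652 0.22704124 0.10554765]
```

View pics/g1.png

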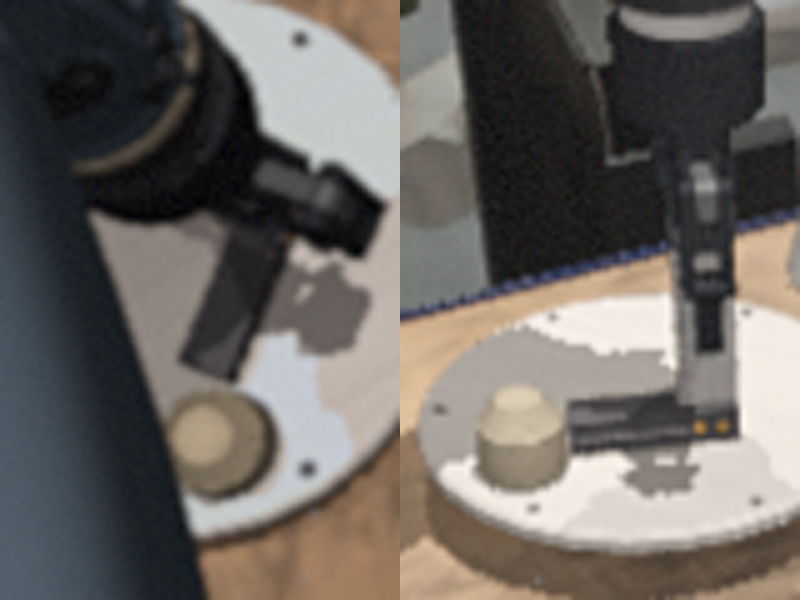

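Request:
drive_tool(deltas=[[7.0,-0.15,0,0,0],[5.0,0,0,0,0],[3.0,0,0,0,0],[2.0,0,0,0,0],[1.5,0,0,0,0],[1.0,0,0,0,0],[0.0,0,0,0,0],[0.0,0,0,0,0]])

```text
clock: 4.1
ee_pos: [0.5257, 0.2254, 0.1044]
eef_rot: [180.0, -0.0, 69.0]
ft_force: [0.1, 0.6, -0.3]
finger_gap: 0.0072
```

Request:
drive_tool(deltas=[[0,0,0,0,0],[0,0,0,-0.5,0],[0,0,0,-1.5,0],[0,0,0,-3.0,0],[0,0,0,-3.0,0],[0,0,0,-2.5,0],[0,0,0,-0.5,0],[0,0,0,0,0]])

```text
clock: 5.1
ee_pos: [0.5258, 0.2254, 0.2144]
eef_rot: [180.0, -0.0, 69.0]
ft_force: [0.2, -0.3, -3.2]
finger_gap: 0.0071
```

```bash
python3 - <<'E'
from h import *
s=cams.snapshot("side"); cv2.imwrite("pics/g2.png",cv2.resize(s["image"][80:230,180:320],None,fx=4,fy=4,interpolation=cv2.INTER_CUBIC))
o=manip.get_obs(); print(o["ee_pos"],o["eef_rot"],o["ft_force"],o["finger_gap"],proj(s,o["ee_pos"]))
E
```

```text
[0.52532078 0.22527532 0.21341227] [-1.79935365e+02  5.12195738e-02  6.90222217e+01] [-0.67792695  0.3285466  -3.03966712] 0.007257351738350736 (np.float64(247.6275092453302), np.float64(138.32361192552224))
```

View pics/g2.png

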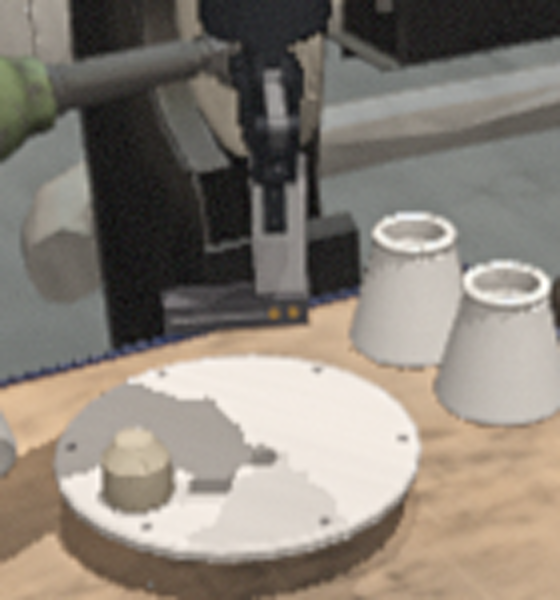

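Request:
drive_tool(deltas=[[0,-2.4,0.76,0,0],[0,-4.3,1.37,0,0],[0,-5.5,1.76,0,0],[0,-5.5,1.76,0,0],[0,-5.5,1.76,0,0],[0,-5.5,1.76,0,0],[0,-4.8,1.53,0,0],[0,-3.2,1.02,0,0]])

```text
clock: 6.15
ee_pos: [0.5024, -0.1612, 0.2123]
eef_rot: [-179.8, 0.0, 68.9]
ft_force: [-0.9, 1.0, -2.2]
finger_gap: 0.007
```

Request:
drive_tool(deltas=[[0,0,0,0,-2.0],[0,0,0,0,-4.0],[0,0,0,1.0,-4.5],[0,0,0,2.0,-4.5],[0,0,0,2.0,-4.5],[0,0,0,2.0,-3.5],[0,0,0,1.5,-1.7],[0,0,0,0,0]])

```text
clock: 7.15
ee_pos: [0.5023, -0.1579, 0.127]
eef_rot: [-179.8, -0.1, 93.8]
ft_force: [-0.5, 0.4, -3.3]
finger_gap: 0.0072
```

```bash
cat > look.py <<'E'
from h import *
import sys
s=cams.snapshot("side"); o=manip.get_obs(); p=o["ee_pos"]; print(o["clock"],p,o["eef_rot"],o["ft_force"],o["ft_torque"],o["finger_gap"])
yaw=np.radians(o["eef_rot"][2]+90); X=np.array([np.cos(yaw),np.sin(yaw),0]); Y=np.array([-X[1],X[0],0]); Z=np.array([0,0,1])
H=p-X*.0204-Z*.0594
k=6;u0,v0,w,h=255,200,130,100
im=cv2.resize(s["image"][v0:v0+h,u0:u0+w],None,fx=k,fy=k,interpolation=cv2.INTER_CUBIC)
def mark(x,y,z,c,B=H):
    u,v=proj(s,B+X*x+Y*y+Z*z); cv2.circle(im,(int((u-u0+.5)*k),int((v-v0+.5)*k)),2,c,-1)
for x in(0,.09):
  for y in (-.012,.012):
    for z in (0,.022): mark(x,y,z,(0,0,255))
mark(0,.004,.11,(255,0,0));mark(0,-.004,.11,(255,0,0));mark(.032,.004,.11,(255,0,0))
F=np.array([.544,-.157,.016]); a=np.radians(183.7); X=np.array([np.cos(a),np.sin(a),0]); Y=np.array([-X[1],X[0],0])
for y in(-.02,.02):
  for z in (0,.072): mark(0,y,z,(0,255,0),F)
mark(-.028,-.02,.072,(0,255,0),F);mark(-.028,.02,.072,(0,255,0),F)
cv2.imwrite(f"pics/{sys.argv[1]}.png",im)
E
python3 look.py l1
```

```text
7.2 [ 0.50315219 -0.15849815  0.1284652 ] [-1.79902272e+02 -6.53580040e-02  9.37300915e+01] [-0.98308638  0.11306274 -2.69558518] [ 0.03411284 -0.04727364 -0.04064099] 0.007504026942006881
```

View pics/l1.png

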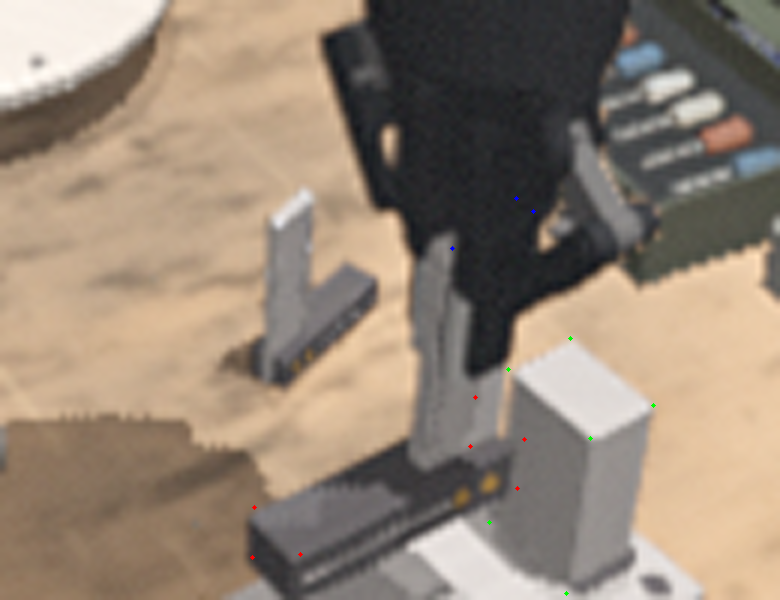

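Request:
drive_tool(deltas=[[0,0,0,1.0,0],[0,0,0,1.5,0],[0,0,0,1.2,0],[0,0,0,0.5,0],[0,0,0,0.2,0],[0,0,0,0.1,0],[0,0,0,0,0],[0,0,0,0,0]])

```text
clock: 8.2
ee_pos: [0.5041, -0.1594, 0.0848]
eef_rot: [180.0, 0.0, 93.7]
ft_force: [0.0, -0.0, -3.1]
finger_gap: 0.0073
```

Request:
drive_tool(deltas=[[0,0,0,0.05,0],[0,0,0,0.05,0],[0,0,0,0.05,0],[0,0,0,0.05,0],[0,0,0,0.05,0],[0,0,0,0,0],[0,0,0,0,0],[0,0,0,0,0]])

```text
clock: 9.2
ee_pos: [0.5038, -0.1593, 0.0818]
eef_rot: [180.0, 0.0, 93.7]
ft_force: [0.3, 0.6, -3.2]
finger_gap: 0.0073
```

Request:
drive_tool(deltas=[[0,0,0,0.1,0],[0,0,0,0.1,0],[0,0,0,0.1,0],[0,0,0,0.05,0],[0,0,0,0.05,0],[0,0,0,0,0],[0,0,0,0,0],[0,0,0,0,0]])

```text
clock: 10.2
ee_pos: [0.5038, -0.1593, 0.0779]
eef_rot: [180.0, 0.0, 93.7]
ft_force: [0.8, -0.1, -3.1]
finger_gap: 0.007
```

Request:
drive_tool(deltas=[[0,0,0,0.05,0],[0,0,0,0.05,0],[0,0,0,0.05,0],[0,0,0,0,0],[0,0,0,0,0],[0,0,0,0,0],[0,0,0,0,0],[0,0,0,0,0]])

```text
clock: 11.2
ee_pos: [0.5037, -0.1593, 0.0763]
eef_rot: [180.0, 0.0, 93.7]
ft_force: [-0.5, -0.3, -2.5]
finger_gap: 0.0072
```

Request:
drive_tool(deltas=[[0,0,0,0.05,0],[0,0,0,0.05,0],[0,0,0,0,0],[0,0,0,0,0],[0,0,0,0,0],[0,0,0,0,0],[0,0,0,0,0],[0,0,0,0,0]])

```text
clock: 12.2
ee_pos: [0.5038, -0.1593, 0.0753]
eef_rot: [180.0, 0.0, 93.7]
ft_force: [-0.2, -0.1, -2.7]
finger_gap: 0.0074
```

Request:
drive_tool(deltas=[[0,0,0,0.05,0],[0,0,0,0,0],[0,0,0,0.05,0],[0,0,0,0,0],[0,0,0,0,0],[0,0,0,0,0],[0,0,0,0,0],[0,0,0,0,0]])

```text
clock: 13.2
ee_pos: [0.5039, -0.1593, 0.0753]
eef_rot: [180.0, 0.0, 93.7]
ft_force: [-2.1, 1.3, 5.7]
finger_gap: 0.0074
```

Request:
drive_tool(deltas=[[0,0,0,0.05,0],[0,0,0,0,0],[0,0,0,0,0],[0,0,0,0,0],[0,0,0,0,0],[0,0,0,0,0],[0,0,0,0,0],[0,0,0,0,0]])

```text
clock: 14.2
ee_pos: [0.504, -0.1594, 0.0753]
eef_rot: [180.0, 0.0, 93.7]
ft_force: [-4.6, 0.7, 8.0]
finger_gap: 0.0073
```

```bash
sed -i 's/u0,v0,w,h=255,200,130,100/u0,v0,w,h=270,235,130,100/' look.py; python3 look.py l2
```

```text
14.25 [ 0.50392528 -0.15931225  0.07531121] [1.79953679e+02 2.76555235e-02 9.37259564e+01] [-2.79751153  0.8201849   8.09513712] [0.34646707 0.74650087 0.01468674] 0.007199074801195091
```

View pics/l2.png

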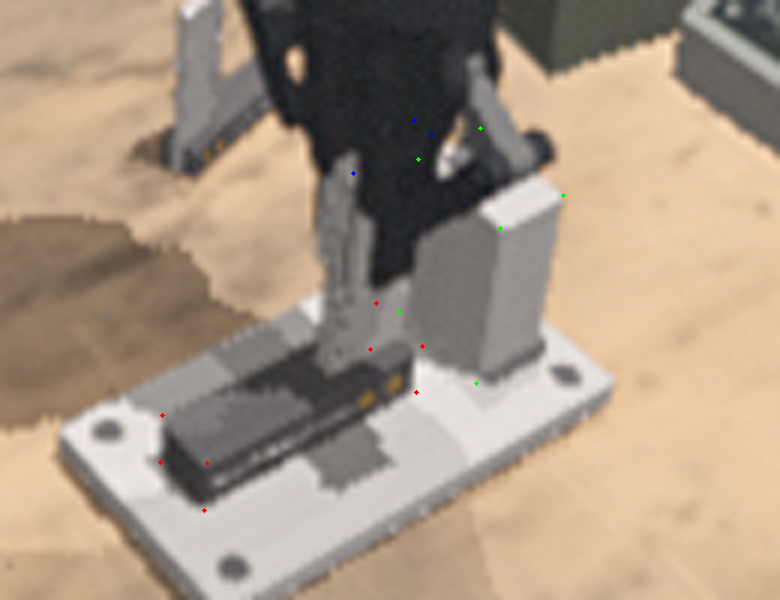

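Request:
drive_tool(deltas=[[0,0,0,-0.1,0],[0,0,0,-0.1,0],[0,0,0,0,0],[0,0,0.3,0,0],[0,0,0.5,0,0],[0,0,0.4,0,0],[0,0,0.2,0,0],[0,0,0.1,0,0]])

```text
clock: 15.25
ee_pos: [0.5189, -0.1581, 0.0754]
eef_rot: [-180.0, -0.0, 93.7]
ft_force: [-0.3, -0.1, -3.9]
finger_gap: 0.0072
```

Request:
drive_tool(deltas=[[0,0,0.05,0,0],[0,0,0,0,0],[0,0,0.05,0,0],[0,0,0,0,0],[0,0,0.05,0,0],[0,0,0,0,0],[0,0,0,0,0],[0,0,0,0,0]])

```text
clock: 16.25
ee_pos: [0.5202, -0.1582, 0.0758]
eef_rot: [-180.0, -0.0, 93.7]
ft_force: [0.5, -0.6, -2.9]
finger_gap: 0.0072
```

Request:
drive_tool(deltas=[[0,0,0.05,0,0],[0,0,0,0,0],[0,0,0.05,0,0],[0,0,0,0,0],[0,0,0.05,0,0],[0,0,0,0,0],[0,0,0,0,0],[0,0,0,0,0]])

```text
clock: 17.25
ee_pos: [0.5217, -0.1581, 0.0758]
eef_rot: [-180.0, 0.0, 93.7]
ft_force: [0.9, -0.8, -2.9]
finger_gap: 0.0071
```

Request:
drive_tool(deltas=[[0,0,0.05,0,0],[0,0,0,0,0],[0,0,0.05,0,0],[0,0,0,0,0],[0,0,0,0,0],[0,0,0,0,0],[0,0,0,0,0],[0,0,0,0,0]])

```text
clock: 18.25
ee_pos: [0.5227, -0.158, 0.0758]
eef_rot: [-180.0, 0.0, 93.7]
ft_force: [0.1, 0.3, -2.7]
finger_gap: 0.0074
```

Request:
drive_tool(deltas=[[0,0,0.05,0,0],[0,0,0,0,0],[0,0,0.05,0,0],[0,0,0,0,0],[0,0,0.05,0,0],[0,0,0,0,0],[0,0,0,0,0],[0,0,0,0,0]])

```text
clock: 19.25
ee_pos: [0.5242, -0.1579, 0.0758]
eef_rot: [-180.0, 0.0, 93.7]
ft_force: [-0.6, -0.2, -2.7]
finger_gap: 0.0071
```

Request:
drive_tool(deltas=[[0,0,0.05,0,0],[0,0,0,0,0],[0,0,0.05,0,0],[0,0,0,0,0],[0,0,0.05,0,0],[0,0,0,0,0],[0,0,0,0,0],[0,0,0,0,0]])

```text
clock: 20.25
ee_pos: [0.5257, -0.1578, 0.0758]
eef_rot: [180.0, -0.0, 93.7]
ft_force: [-0.3, -0.4, -2.8]
finger_gap: 0.007
```

Request:
drive_tool(deltas=[[0,0,0.05,0,0],[0,0,0,0,0],[0,0,0.05,0,0],[0,0,0,0,0],[0,0,0.05,0,0],[0,0,0,0,0],[0,0,0,0,0],[0,0,0,0,0]])

```text
clock: 21.25
ee_pos: [0.5259, -0.1578, 0.0757]
eef_rot: [-179.8, 0.0, 93.7]
ft_force: [-5.5, -0.7, 0.7]
finger_gap: 0.007
```

Request:
drive_tool(deltas=[[0,0,0,0.05,0],[0,0,0,0,0],[0,0,0,0.05,0],[0,0,0,0,0],[0,0,0,0.03,0],[0,0,0,0,0],[0,0,0,0,0],[0,0,0,0,0]])

```text
clock: 22.25
ee_pos: [0.526, -0.1578, 0.0754]
eef_rot: [-179.9, 0.0, 93.7]
ft_force: [-7.1, -0.5, 3.8]
finger_gap: 0.0071
```

Request:
drive_tool(deltas=[[0,0,0.03,0.03,0],[0,0,0,0,0],[0,0,0.03,0.03,0],[0,0,0,0,0],[0,0,0,0.03,0],[0,0,0,0,0],[0,0,0,0,0],[0,0,0,0,0]])

```text
clock: 23.25
ee_pos: [0.526, -0.1578, 0.0754]
eef_rot: [-179.8, 0.0, 93.7]
ft_force: [-10.0, 1.7, 8.3]
finger_gap: 0.0071
```

```bash
python3 look.py l3
```

```text
23.3 [ 0.52593571 -0.15780477  0.07531997] [-1.79807149e+02  2.98613392e-02  9.37037555e+01] [-9.69392539  0.59923798  7.89888609] [ 0.2147137   1.93973771 -0.0359756 ] 0.0073876336731708995
```

View pics/l3.png

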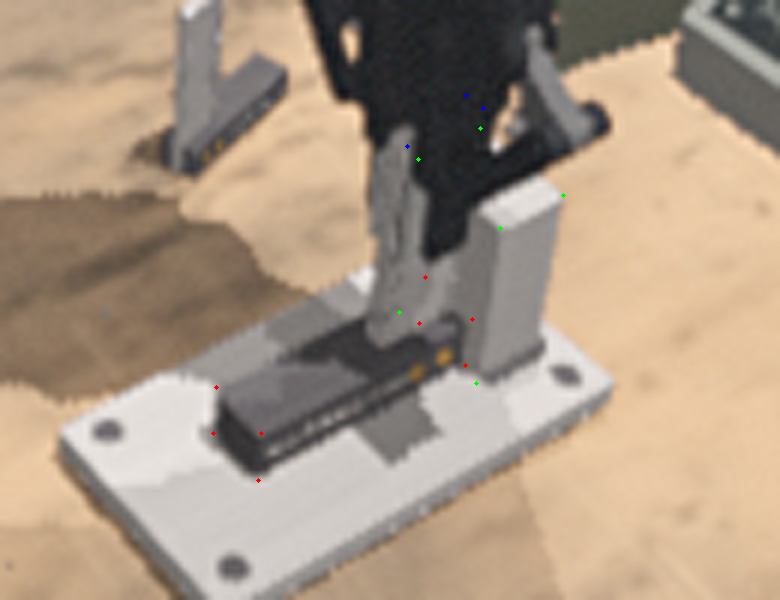

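Request:
drive_tool(deltas=[[0,0,0.04,0,0],[0,0,0,0,0],[0,0,0.04,0,0],[0,0,0,0,0],[0,0,0,0.02,0],[0,0,0,0.03,0],[0,0,0,0,0],[0,0,0,0,0]])

```text
clock: 24.3
ee_pos: [0.526, -0.1578, 0.0754]
eef_rot: [-179.7, 0.0, 93.7]
ft_force: [-13.0, -0.4, 10.7]
finger_gap: 0.0072
```

```bash
python3 - <<'E'
from h import *
s=cams.snapshot("side"); o=manip.get_obs(); p=o["ee_pos"]; print(o["clock"],p,o["eef_rot"],o["ft_force"],o["ft_torque"])
a=np.radians(183.7); X=np.array([np.cos(a),np.sin(a),0]); Y=np.array([-X[1],X[0],0]); Z=np.array([0,0,1])
F=p-X*.0184; F[2]=.016
k=10;u0,v0,w,h=300,260,60,60
im0=cv2.resize(s["image"][v0:v0+h,u0:u0+w],None,fx=k,fy=k,interpolation=cv2.INTER_CUBIC); im=im0
def P(x,y,z): u,v=proj(s,F+X*x+Y*y+Z*z); return int((u-u0+.5)*k),int((v-v0+.5)*k)
for y in (.012,):
  for z in (0,.022): cv2.line(im,P(0,y,z),P(.09,y,z),(0,0,255),1)
for t,c in((.04,(255,0,0)),): cv2.line(im,P(0,.012,0),P(.09,.012,.09*t),c,1)
cv2.line(im,P(0,.02,.072),P(0,.02,0),(0,255,0),1)
cv2.imwrite("pics/l4.png",im)
E
```

```text
24.35 [ 0.52596565 -0.15781301  0.0753443 ] [-1.79725008e+02  3.79915341e-02  9.36918012e+01] [-12.79619755   0.37307444  10.97975406] [0.22476661 2.40039491 0.01830075]
```

View pics/l4.png

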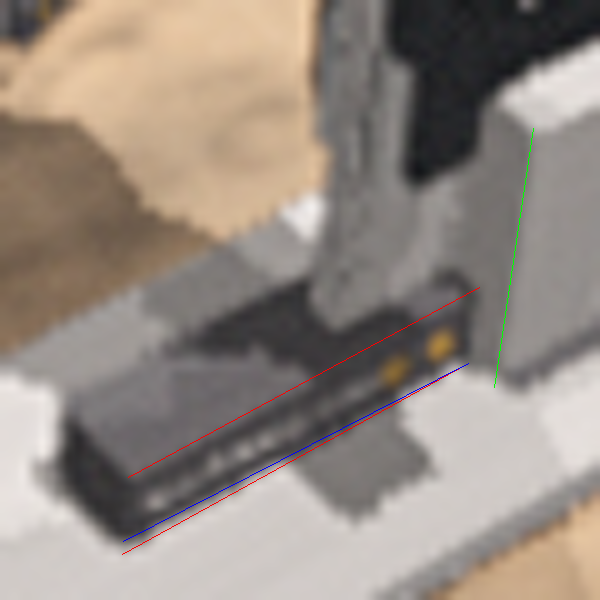

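```bash
python3 - <<'E'
from h import *
s=cams.snapshot("side"); p=manip.get_obs()["ee_pos"]; g=cv2.cvtColor(s["image"],cv2.COLOR_BGR2GRAY).astype(np.float32)
a=np.radians(183.7); X=np.array([np.cos(a),np.sin(a),0]); Y=np.array([-X[1],X[0],0]); Z=np.array([0,0,1])
F=p-X*.0184; F[2]=.016
def fit(y,z,xs,name):
    r=[]
    for x in xs:
        u,v=proj(s,F+X*x+Y*y+Z*z); v2=proj(s,F+X*x+Y*y+Z*(z+.01))[1]; mm=10/(v-v2)
        vs=np.arange(-2.5,2.51,.1); prof=cv2.remap(g,np.full((1,len(vs)),u,np.float32),(v+vs)[None].astype(np.float32),cv2.INTER_LINEAR)[0]
        d=np.abs(np.gradient(cv2.GaussianBlur(prof[None],(0,0),4)[0])); i=d.argmax(); r.append(-vs[i]*mm)
    c=np.polyfit(np.array(xs)*1e3,r,1); print(name,np.round(r,1),"slope",c[0].round(4))
fit(.012,0,[.003,.006,.009,.06,.065,.07,.075,.08,.085],"stock bottom")
fit(.012,.022,np.arange(.045,.088,.005),"stock top near")
fit(-.012,.022,np.arange(.062,.088,.004),"stock top far")
fit(.045,0,np.arange(0,.12,.01),"plate near top")
E
```

```text
stock bottom [1.2 1.5 0.3 1.7 2.  2.  2.  2.3 0.9] slope 0.011
stock top near [ 2.5  5.3 -2.2 -2.  -2.  -1.4 -1.7 -1.4 -1.1] slope -0.1102
stock top far [-0.3 -0.  -2.8 -2.2 -1.7 -2.  -5. ] slope -0.1527
plate near top [-2.3 -3.5 -3.2 -2.9 -3.2 -4.  -3.5 -3.2 -4.3 -3.7 -4.6 -4. ] slope -0.0136
```

```bash
python3 - <<'E'
from h import *
a0=np.radians(183.7)
X=np.array([np.cos(a0),np.sin(a0),0]); Y=np.array([-X[1],X[0],0])
F=np.array([.5445,-.1568,.016])
for n in("top","side"):
    s=cams.snapshot(n); g=cv2.cvtColor(s["image"],cv2.COLOR_BGR2GRAY).astype(np.float32)
    for y in(.045,-.045):
        for z in (.016,):
            pts=[]
            for x in np.arange(-.03,.12,.005):
                t=np.arange(-.010,.0101,.0004); Q=[proj(s,F+X*x+Y*(y+k)) for k in t]; m=np.array(Q,np.float32)[None]
                pr=cv2.GaussianBlur(cv2.remap(g,m[...,0].copy(),m[...,1].copy(),cv2.INTER_LINEAR),(0,0),4)[0]
                d=np.gradient(pr)*(-np.sign(y)); pts.append((x,t[d.argmax()]*1e3))
            pts=np.array(pts); c=np.polyfit(pts[:,0]*1e3,pts[:,1],1)
            r=pts[:,1]-np.polyval(c,pts[:,0]*1e3); k=abs(r)<1.5*np.median(abs(r))+.3; c=np.polyfit(pts[k,0]*1e3,pts[k,1],1)
            print(n,y,"yaw deg",183.7+np.degrees(c[0]),"off mm",c[1],"n",k.sum(),np.std(r[k]).round(2))
print(manip.get_obs()["clock"])
E
```

```text
top 0.045 yaw deg 183.199550511449 off mm 5.770521091811387 n 25 5.22
top -0.045 yaw deg 184.64849096683596 off mm -0.41674418604652846 n 24 0.72
side 0.045 yaw deg 184.1262449092141 off mm 1.7371598071931573 n 30 0.27
side -0.045 yaw deg 184.73374792271014 off mm 0.10374908825672904 n 18 1.4
24.5
```

Request:
drive_tool(deltas=[[0,0,0,0,0],[0,0,0,0.02,0],[0,0,0,0,0],[0,0,0,0,0],[0,0,0,0,0],[0,0,0,0,0],[0,0,0,0,0],[0,0,0,0,0]])

```text
clock: 25.5
ee_pos: [0.526, -0.1578, 0.0753]
eef_rot: [-179.7, 0.0, 93.7]
ft_force: [-13.4, 0.3, 12.2]
finger_gap: 0.0072
```

Steady: about 13 N sideways, 14.7 N down (including the square's weight), no movement.

```bash
python3 -c "
from rig import close_job, manip
print(close_job()); o=manip.get_obs(); print(o['clock'],o['ft_force'],o['ee_pos'])"
```

```text
the job is handed in; nothing more can be done
None
the job is handed in; nothing more can be done
```

I gripped the square's blade on the turntable and lifted it clear. I carried it over to the weldment, turned it about 25° to match the stud, pressed it into the corner, and handed the job in at 25.5 s still gripping and pressing. No verdict was reported.

**Last force readings:**
- **Sideways:** about 13 N at the wrist.
- **Down:** about 14–15 N including the square's weight, a little over the 10 N aim. The wrist gives only totals, so I could not separate the force on each face from friction on the other.
- **Position:** the tool stayed put over the last second. The finger gap read 7.2 mm on the 8 mm blade, as it had since the grip closed.

**Last camera checks:**
- **Fit in the corner:** the heel meets the foot of the stud, and the square looks centred on the face to about 1 mm.
- **Turn:** edge fits put the plate's yaw at 184.1–184.7° against the square's 183.7°, so it is up to 1° off (limit 2.9°). One top-view edge disagreed at 183.2°, but that fit was very noisy.
- **Upright:** the fit on the stock's bottom edge suggests its free end may be about 0.01–0.02 rad high (limit 0.04). The fits on the stock's top edges were unusable, and the gripper hid the blade's contact with the stud, so I did not see that contact directly.

**Bystanders:** the felt bob was standing on the turntable after the lift, and I did not check it again afterwards. The arm stayed well above the arbor, flange and nut, but I did not measure their positions at the end.

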